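# Bring the glue jar round on the cobbler's carousel

## Task

The glue jar is on the wrong side of the shoe repairer's wooden carousel. With the closed fingertips, gently push the carousel round by the posts on its rim until the glue jar (the tallest thing on it) stands squarely at the front, in line with the pointer tongue of the stand, and leave it at rest there. Do not pinch the posts, do not touch, lift or knock over anything that stands on the carousel, and leave the other things on the bench alone.

Things in the scene. Friction and masses are not known exactly. Their poses are not given: they have to be found in the camera images.
- stand: Fixed stand of the carousel on the bench: wooden foot 170 mm across, and a pale wooden pointer tongue, 26 mm wide and 12 mm high, lying on the bench and sticking out 53 mm past the disc's edge. Origin on the bench, on the carousel's upright turning axis; z up. The stand's own -x axis runs along the tongue: that is the front (roughly towards the robot).
- tongue_tip (a point): Outer end of the pointer tongue, 188 mm from the turning axis, 12 mm above the bench.
- carousel (a joint): Turn of the carousel's disc on the stand, rad, counter-clockwise from above positive, free to turn several turns both ways; light friction (about 0.7 N at the posts), it stops almost at once when no longer pushed. The disc is pale wood, 270 mm across, 14 mm thick, its top 40 mm above the bench. At 0 the post called rim_post lies on the stand's +x axis.
- rim_post (a point): Top centre of one of six upright wooden dowel posts on the disc's rim. Posts are 14 mm thick, 60 degrees apart, on a circle of 122 mm radius about the turning axis, and rise from the disc to 91 mm above the bench. Meet them slowly, at under about 0.1 m/s: a harder knock counts as rough.
- glue_jar: The glue jar: round amber glass jar with a white lid, 42 mm across and 70 mm tall, the tallest thing on the carousel, standing loose on the disc with its centre about 64 mm from the turning axis. Origin at the centre of its underside. It rides round with the disc.
- wide_tin: Flat round steel tin, 52 mm across, 22 mm tall, loose on the disc about 64 mm from the axis. Origin at the centre of its underside.
- small_tin: Small round steel tin, 36 mm across, 28 mm tall, loose on the disc about 64 mm from the axis. Origin at the centre of its underside.
- tack_box: Cardboard tack box, 42 x 34 x 34 mm, loose on the disc about 64 mm from the axis. Origin at the centre of its underside.
- cream_pot: Short amber glass pot with a white lid, 47 mm across, 38 mm tall, loose on the disc about 64 mm from the axis, at the front to begin with. Origin at the centre of its underside.
- spool: Bystander: thread spool, 40 mm across, 45 mm tall, standing on the bench beside the carousel.
- heel_block: Bystander: black rubber heel, about 61 x 55 mm and 30 mm tall, on the bench beside the carousel.
- hammer: Bystander: hammer, 260 mm long, lying on the bench to the right.
- shoe: Bystander: grey slip-on shoe, about 235 mm long, 92 mm tall, standing on the bench to the left.

How it is judged:
By the outcome, as a careful person would: the job done as asked, in the order asked, and still so for the second after the job is handed in, with the robot touching nothing.
It also fails if it takes over 51 s, if anything falls off the work surface, if the arm or the gripper's body presses on something with over 40 N, if the wrist force passes 120 N, or if a joint passes its speed limit or range.

## Robot

A 6-joint arm with a two-finger parallel gripper is mounted at the origin on the work surface. World frame = base frame: x ahead of the robot, y to its left, z up, the work surface at z = 0. Lengths are in m, angles in rad, forces in N, time in s.
With the tool pointing down it reaches from about 0.35 to 0.775 m from the base axis. Payload 7.3 kg.
Tool frame: the origin (TCP) lies at the very end of the fingers, on their centre line; the grasp point (between the pads) lies 19 mm behind it; z points along the fingers, y is the direction in which the jaws open and shut (so a half turn about z gives the same grasp; the last joint's range is limited). The gripper opens to 92 mm and grips with 3 to 60 N. Pads are 19 mm wide; open, the fingers measure 130 mm over their backs; the gripper's body (75 mm by 190 mm) begins 47 mm behind the grasp point.
Start: joints at [1.192, 0.342, 1.524, -0, 1.275, -0.146], TCP at [0.121, 0.511, 0.227] pointing down, gripper open.
Joint ranges: [-2.53, 2.53], [-0.77, 2.02], [0.04, 2.7], [-1, 4.14], [0.28, 2.66], [-3.11, 3.11]. Speed limits (rad/s): [2.57, 2.57, 3.14, 3.14, 3.14, 3.14].

## Interface

Orientations are given as [roll, pitch, yaw] about the fixed x, y, z axes, in that order (R = Rz(yaw) Ry(pitch) Rx(roll)).
In Python, from cell import robot gives the robot as it stands.
- The arm moves only by the shell command python3 -m pendant 'ROWS' [OPENING] [FORCE]. ROWS is JSON, a list of rows, each a list of 2 entries, a list of its own where there are three numbers: the shift along the tool's x, y, z in mm, then the turn about the tool's z in degrees. In form: [[[x, y, z], turn], ...]. A call has 1 to 10 rows; each row is the pose to reach, as a shift and turn from the pose measured when the call began, along the tool's axes at that moment; what a row does not reach only later rows make up. A row lasts 1/12 s, in which the tool goes at most 41.7 mm and 7.16 degrees, less where a joint would pass 70% of its speed; a pose out of reach is approached as far as the arm can. A call with a gripper value outside its range is refused whole. OPENING is the opening, from 0 (shut) to 1 (fully open), set as the call begins (- or left out, the last holds). The fingers move at their own pace and stop on an object; FORCE is the grip in N (left out, the last holds). Time passes only in rows, so rows that repeat a pose let the fingers close. It gives the time, the measured TCP pose, the force and the opening at its end, in the units of the state.
- robot.observe(): the state, without advancing time (a new reading comes with each control period).
- robot.read_camera(name): name is "side" or "top" or "wrist"; returns the picture (420x560x3 uint8, red, green, blue); there is no depth.
- robot.calibration(name): a dict with "vfov" (degrees; the focal length in pixels is half the picture's height over the tangent of half this angle, whatever the lens; pixels are square), "cx", "cy" (the principal point, pixels), "k1" (the pictures are not rectified: a ray, as slopes to the right and down, at radius r is drawn at 1 + k1 r^2 times it, then the intrinsics apply), "rvec" (rotation vector, rad) and "tvec" (3), from world to camera coordinates, as OpenCV has them. Camera axes: x right, y down, z forward; pixel columns grow to the right and rows downward; lengths in m; the calibration is good to about 2 mm. A picture is of the moment at which its call begins: read the wrist's pose just before it. calibration takes no time and is no camera call; for the wrist camera it gives the pose at the moment of the call.
- robot.hand_in(): hands the job in, once; it reports no verdict.
Trained networks look in the newest picture that a camera, given by its name, has taken for a name from the list of things; names that differ only in an ending like _2 or _b are one class to them, and where a whole thing is asked for, a point or a joint stands for the part that bears it (a point fixed in the world has none). Each returns a list of dicts, best first, with "p" (0 to 1); they miss things now and then, are a little off and sometimes report something else, mostly with a low value. They report only what shows in the picture. A call takes as long as a camera call.
- robot.find_in(camera, query): "xy" ([column, row] as shares, 0 to 1, of the picture: columns of its width, rows of its height, amid what is visible of it).
The state is a dict: "time": time; "qpos": joint angles; "qvel": joint speeds; "joint_efforts": joint torques, N m; "tool_pos": TCP position; "tool_rot": TCP orientation; "contact_force": force on the tool from outside, world axes, zero at the start; "torque": the same for the moment, N m; "opening": finger opening in m.
Only numpy, scipy, OpenCV 4.12 (cv2) and the standard library are available. Lean on these libraries where they do the work, as an engineer would, in place of code of your own. Each camera call takes 0.05 s, during which the arm holds its last target.

## Working session

There is one attempt and no reset: what is moved stays moved. The work goes in short steps, Python scripts to look and compute and a shell command to move; the robot and the scene stay as the last step left them, time stands still between calls to the robot, and variables do not carry over. Pictures are saved under pics/ and viewed, and the job is handed in when it is done.

```bash
mkdir -p pics
cat > h.py <<'E'
import numpy as np,cv2
from cell import robot
def K(c):
    f=210/np.tan(np.radians(c['vfov'])/2); return f
def ray(c,px,z):
    f=K(c); d=np.array([(px[0]-c['cx'])/f,(px[1]-c['cy'])/f]); u=d.copy()
    for _ in range(20): u=d/(1+c['k1']*(u@u))
    R,_=cv2.Rodrigues(np.array(c['rvec'],float)); t=np.array(c['tvec'],float)
    o=-R.T@t; v=R.T@np.array([u[0],u[1],1]); return o+v*(z-o[2])/v[2]
def proj(c,P):
    R,_=cv2.Rodrigues(np.array(c['rvec'],float)); q=R@np.array(P)+np.array(c['tvec'],float)
    u=q[:2]/q[2]; u=u*(1+c['k1']*(u@u)); return u*K(c)+[c['cx'],c['cy']]
E
python3 - <<'E'
from h import *
s=robot.observe();print(s)
for n in ("top","side"):
    im=robot.read_camera(n);cv2.imwrite(f"pics/{n}0.png",im[:,:,::-1]);print(n,robot.calibration(n))
    c=robot.calibration(n)
    for q,z in (("stand",.0),("tongue_tip",.012),("rim_post",.091),("carousel",.04),("glue_jar",.11),("cream_pot",.078)):
        for d in robot.find_in(n,q)[:7]:
            p=np.array(d['xy'])*[560,420]; print(n,q,round(d['p'],2),p.round(1),ray(c,p,z).round(4))
E
```

```text
{'time': 0.0, 'qpos': array([ 1.19201038e+00,  3.42755551e-01,  1.52506287e+00, -3.98191875e-05,
        1.27542006e+00, -1.45988453e-01]), 'qvel': array([ 0.00201245,  0.00090768, -0.00184182, -0.00057399,  0.00189372,
        0.00236984]), 'joint_efforts': array([ 2.37652013e-03, -4.31236947e+01, -2.44220996e+01,  7.18819303e-02,
        5.60354919e-02, -1.42009303e-04]), 'tool_pos': array([0.12093859, 0.51043092, 0.22601194]), 'tool_rot': array([-3.13995879e+00, -2.01748907e-04,  2.90880661e+00]), 'contact_force': array([ 0.11861839, -0.52318644, -0.30249293]), 'torque': array([-0.00028731, -0.08118443, -0.05762166]), 'opening': 0.09167382405231568}
top {'vfov': 53.43604017766256, 'cx': 277.50654415336203, 'cy': 212.1095769968096, 'k1': -0.06897204518635879, 'rvec': array([ 2.13321943, -2.10172252,  0.16467701]), 'tvec': array([0.00986328, 0.57604776, 1.12521042])}
top stand 0.91 [256.5 224.3] [0.5481 0.0808 0.    ]
top tongue_tip 0.56 [255.2 224.5] [0.5456 0.0837 0.012 ]
top rim_post 0.94 [260.4 221. ] [0.5436 0.0635 0.091 ]
top rim_post 0.45 [116.5 241.1] [0.4823 0.458  0.091 ]
top carousel 0.9 [257.9 225.6] [0.5384 0.0737 0.04  ]
top glue_jar 0.74 [278.2 231.9] [0.512  0.0142 0.11  ]
top cream_pot 0.58 [247.2 236.6] [0.502  0.0995 0.078 ]
top cream_pot 0.23 [273.5 211.7] [0.5722 0.0288 0.078 ]
side {'vfov': 44.00181355646714, 'cx': 282.48531544091475, 'cy': 207.0868927810153, 'k1': -0.04656087678221462, 'rvec': array([ 2.00509893, -0.63224929,  0.3942518 ]), 'tvec': array([-0.45719799,  0.24116548,  1.57163944])}
side stand 0.9 [273.2 219.9] [0.5828 0.0882 0.    ]
side tongue_tip 0.6 [270.2 225.4] [0.5398 0.0454 0.012 ]
side rim_post 0.95 [274.6 222.7] [ 0.4878 -0.0561  0.091 ]
side carousel 0.83 [271.6 220.1] [0.5384 0.0348 0.04  ]
side glue_jar 0.52 [264.6 217.5] [ 0.4609 -0.036   0.11  ]
side cream_pot 0.67 [250.7 209. ] [0.4841 0.087  0.078 ]
```

View pics/top0.png

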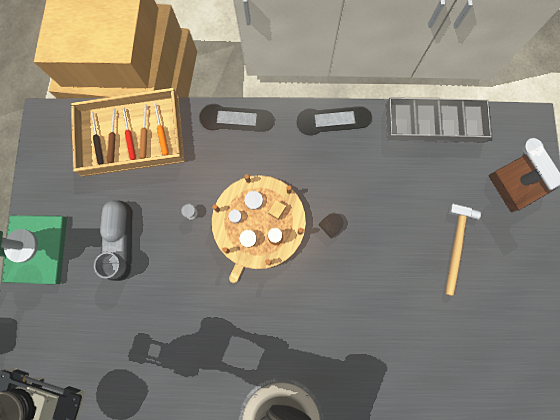

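View pics/side0.png

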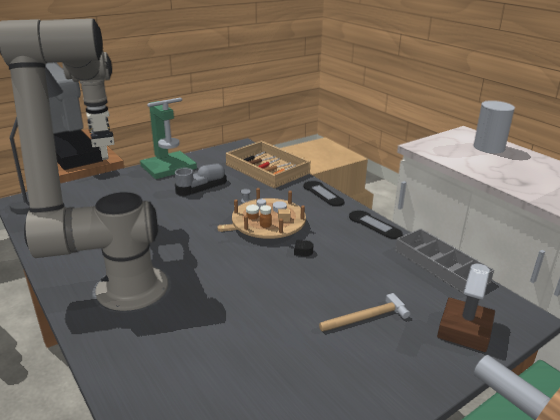

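Run:
```python
import cv2
im=cv2.imread('pics/top0.png')[130:310,170:350];cv2.imwrite('pics/topc.png',cv2.resize(im,(600,600),interpolation=cv2.INTER_CUBIC))
```

```text
(no output)
```

View pics/topc.png

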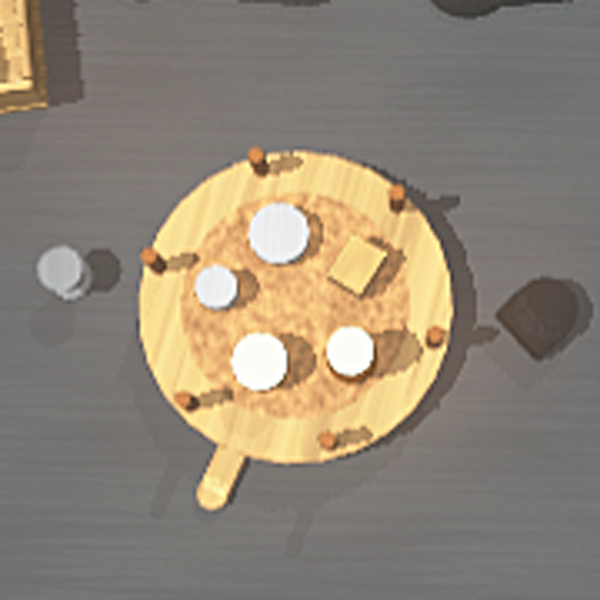

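The top view shows the disc centred near (259,222), the tongue tip at about (233,280), the glue jar (long shadow) near (275,235) and the cream pot near (248,238). Next I measure them more exactly.

```bash
cat > meas.py <<'E'
from h import *
from scipy.optimize import least_squares
c=robot.calibration("top")
def cr(p): return np.array(p)*0.3+[170-.35,130-.35]
posts=[cr(p) for p in [(257,155),(397,191),(433,331),(327,438),(184,398),(148,257)]]
W=np.array([ray(c,p,.091)[:2] for p in posts])
def res(v):
    r=W-v[:2]; a=np.arctan2(r[:,1],r[:,0])
    # order clockwise in image -> world clockwise
    t=[v[2]-i*np.pi/3 for i in range(6)]
    return (W-np.array([[v[0]+.122*np.cos(x),v[1]+.122*np.sin(x)] for x in t])).ravel()
m=W.mean(0); s=least_squares(res,[*m,np.arctan2(*(W[0]-m)[::-1])])
print("axis,phi",s.x, np.degrees(s.x[2]),"rms mm",1e3*np.sqrt(np.mean(s.fun**2)))
ax=s.x[:2]
# disc limb
for e in [[(138,307),(453,307)],[(296,150),(296,463)]]:
    print("disc mid",np.mean([ray(c,cr(p),.04)[:2] for p in e],0))
def pol(n,p,z):
    r=ray(c,cr(p),z)[:2]; d=r-ax; print(n,r.round(4),"r",np.hypot(*d).round(4),"ang",np.degrees(np.arctan2(d[1],d[0])).round(1)%360)
pol("tongue end",(207,508),.006);pol("tongue round c",(213,493),.012);pol("tonguebase",(231,458),.012)
pol("jar",(350,350),.11);pol("cream",(260,361),.078);pol("wide",(279,233),.062);pol("small",(217,287),.068);pol("spool",(62,268),.045);pol("heel",(540,315),.03)
E
python3 meas.py
```

```text
axis,phi [0.55244483 0.07335383 0.27265981] 15.622256189075271 rms mm 1.0366924426457156
disc mid [0.54937722 0.07330237]
disc mid [0.55251115 0.07251882]
tongue end [0.3791 0.147 ] r 0.1883 ang 157.0
tongue round c [0.3918 0.1415] r 0.1745 ang 157.0
tonguebase [0.4219 0.127 ] r 0.1412 ang 157.6
jar [0.5045 0.0235] r 0.0692 ang 226.1
cream [0.4983 0.0982] r 0.0595 ang 155.4
wide [0.609  0.0868] r 0.0582 ang 13.4
small [0.5611 0.1369] r 0.0642 ang 82.3
spool [0.5797 0.2742] r 0.2027 ang 82.3
heel [ 0.5468 -0.1362] r 0.2096 ang 268.5
```

```bash
cat > plan.py <<'E'
import sys
from h import *
from scipy.spatial.transform import Rotation as Ro
A=np.array([.5521,.0732])
def shift(P,psi=None):
    s=robot.observe(); R=Ro.from_euler('xyz',s['tool_rot']).as_matrix()
    d=R.T@(np.array(P)-s['tool_pos'])*1e3
    t=None
    if psi is not None: t=(np.degrees(s['tool_rot'][2])-psi+180)%360-180
    return d.round(1),None if t is None else round(float(t),1)
def at(th,z,r=.124):
    a=np.radians(th); return [A[0]+r*np.cos(a),A[1]+r*np.sin(a),z],th-90
def st():
    s=robot.observe();d=s['tool_pos']-[*A,0]
    print("t",round(s['time'],2),"pos",s['tool_pos'].round(4),"ang",np.degrees(np.arctan2(d[1],d[0])).round(1)%360,"r",np.hypot(*d[:2]).round(4),"psi",np.degrees(s['tool_rot'][2]).round(1),"F",s['contact_force'].round(2),"open",round(s['opening'],4))
def show(ths,z=.068,r=.124):
    st()
    for th in ths: print(th,*shift(*at(th,z,r)))
E
python3 -c "
from plan import *
show([216],.2)"
```

```text
t 0.7 pos [0.1211 0.5109 0.2267] ang 134.6 r 0.6142 psi 166.7 F [-0.06  0.04  0.49] open 0.0917
216 [-439.5 -420.5   26.7] 40.7
```

```bash
python3 -m pendant '[[[-20,-20,0],4],[[-47,-45,0],8],[[-74,-71,0],12],[[-101,-97,0],16],[[-128,-123,0],20],[[-155,-148,0],24],[[-182,-174,0],28],[[-209,-200,0],32],[[-236,-226,0],36],[[-263,-252,0],40]]' 0 10; python3 -c "
from plan import *
show([216],.2)"
```

```text
time: 1.53
tool_pos: [0.3195, 0.2034, 0.2271]
tool_rot: [3.14, 0.0, 2.207]
contact_force: [0.4, 1.2, 0.5]
opening: 0.0302
t 1.53 pos [0.3195 0.2034 0.2271] ang 150.8 r 0.2666 psi 126.5 F [0.43 1.22 0.53] open 0.0302
216 [-241.9  -14.4   27.1] 0.5
```

```bash
python3 -m pendant '[[[-27,-2,0],0],[[-57,-4,0],0],[[-87,-5,5],0],[[-117,-7,10],0],[[-147,-9,15],0],[[-177,-11,20],0],[[-207,-13,25],0],[[-232,-14,27],0],[[-242,-14,27],0],[[-242,-14,27],0]]' 0 10
python3 - <<'E'
from plan import *
show([216,213,210,207,204,200])
im=robot.read_camera("top");cv2.imwrite("pics/top1.png",cv2.resize(im[130:310,170:350,::-1],(600,600)))
im=robot.read_camera("wrist");cv2.imwrite("pics/wr1.png",im[:,:,::-1])
E
```

```text
time: 2.37
tool_pos: [0.4531, -0.001, 0.1999]
tool_rot: [3.141, 0.0, 2.205]
contact_force: [0.1, 0.4, -0.5]
opening: 0.0005
t 2.37 pos [ 0.4531 -0.001   0.1999] ang 216.8 r 0.1237 psi 126.3 F [ 0.15  0.44 -0.48] open 0.0005
216 [  1.9  -0.4 131.9] 0.3
213 [  8.3  -0.2 131.9] 3.3
210 [ 14.8   0.3 131.9] 6.3
207 [ 21.2   1.2 131.9] 9.3
204 [ 27.6   2.4 131.9] 12.3
200 [ 36.    4.6 131.9] 16.3
```

View pics/top1.png

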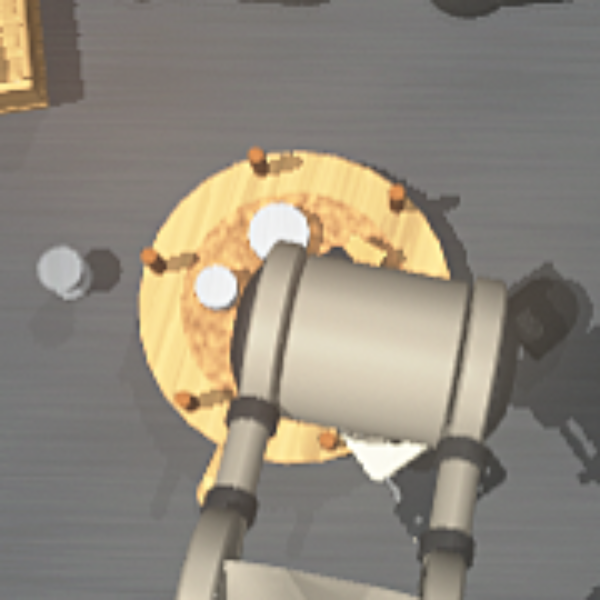

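View pics/wr1.png

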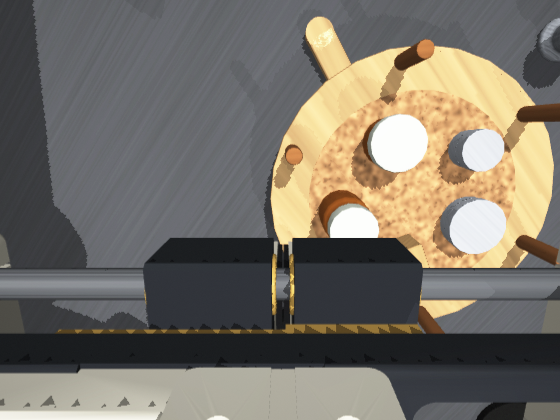

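The wrist view shows post tops at (293,155), (426,47) and (527,114), the tongue at (320,22)-(345,70), the jar lid at (354,232) and the pot lid at (398,143). I use it to cross-check the angles, and to see where the TCP projects.

Run:
```python
from plan import *
s=robot.observe();c=robot.calibration("wrist")
print("tcp px",proj(c,s['tool_pos']).round(0))
def pol(n,p,z):
    r=ray(c,p,z)[:2]; d=r-A; print(n,r.round(4),"r",np.hypot(*d).round(4),"ang",np.degrees(np.arctan2(d[1],d[0])).round(1)%360)
pol("post",(293,155),.091);pol("post",(426,47),.091);pol("tip",(316,18),.009);pol("tongue",(341,76),.012);pol("jar",(354,232),.11);pol("cream",(398,143),.078);pol("small",(482,150),.068);pol("wide",(475,225),.062)
```

```text
tcp px [281. 261.]
post [0.433  0.0415] r 0.1233 ang 194.9
post [0.464  0.1603] r 0.1239 ang 135.3
tip [0.3807 0.151 ] r 0.1882 ang 155.6
tongue [0.4308 0.1248] r 0.1319 ang 157.0
jar [0.504  0.0235] r 0.0692 ang 225.9
cream [0.4965 0.099 ] r 0.0613 ang 155.1
small [0.5601 0.1382] r 0.0655 ang 83.0
wide [0.6055 0.0879] r 0.0554 ang 15.4
```

Run:
```python
from plan import *
s=robot.observe();c=robot.calibration("wrist");R=Ro.from_euler('xyz',s['tool_rot']).as_matrix()
for v in [(9.5,19,0),(9.5,-19,0),(-9.5,-19,0),(9.5,19,-19),(9.5,19,-60),(9.5,-19,-60),(30,95,-66),(30,-95,-66)]: print(v,proj(c,s['tool_pos']+R@np.array(v)/1e3).round(0))
```

```text
(9.5, 19, 0) [319. 243.]
(9.5, -19, 0) [242. 243.]
(-9.5, -19, 0) [243. 279.]
(9.5, 19, -19) [324. 257.]
(9.5, 19, -60) [339. 305.]
(9.5, -19, -60) [220. 305.]
(30, 95, -66) [610. 251.]
(30, -95, -66) [-51. 252.]
```

Run:
```python
from plan import *
im=robot.read_camera("side");cv2.imwrite("pics/s1.png",cv2.resize(im[120:260,180:340,::-1],(800,700),interpolation=cv2.INTER_CUBIC))
s=robot.observe();c=robot.calibration("side");R=Ro.from_euler('xyz',s['tool_rot']).as_matrix()
for v in [(0,0,0),(0,19,0),(0,-19,0),(0,0,-66),(0,95,-66),(0,-95,-66)]: print(v,((proj(c,s['tool_pos']+R@np.array(v)/1e3)-[180,120])*5).round(0))
```

```text
(0, 0, 0) [379. 349.]
(0, 19, 0) [389. 337.]
(0, -19, 0) [369. 362.]
(0, 0, -66) [378. 258.]
(0, 95, -66) [428. 202.]
(0, -95, -66) [324. 321.]
```

View pics/s1.png

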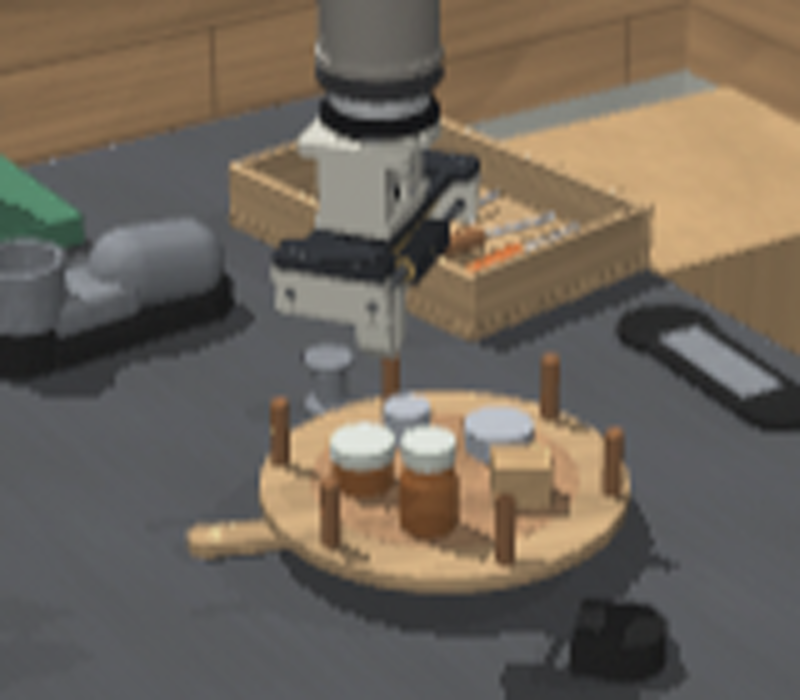

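The side view shows slim closed fingertips, with the gripper body's end behind them. With the TCP at z=0.068 the body clears the jar. I descend behind the post at 195°.

```bash
python3 -m pendant '[[[0,0,15],0],[[0,0,35],0],[[0,0,55],0],[[0,0,75],0],[[0,0,95],0],[[0,0,110],0],[[0,0,122],0],[[0,0,130],0],[[0,0,132],0]]'
python3 - <<'E'
from plan import *
show([216,214,212,210,208,206,204,202,200,198,196,194,192,190],r=.125)
E
```

```text
time: 3.27
tool_pos: [0.4504, 0.0027, 0.0674]
tool_rot: [-3.141, -0.002, 2.209]
contact_force: [-1.0, -1.2, -0.4]
opening: 0.0004
t 3.27 pos [0.4504 0.0027 0.0674] ang 214.7 r 0.1237 psi 126.6 F [-0.98 -1.18 -0.43] open 0.0004
216 [-2.7 -1.3 -0.6] 0.6
214 [ 1.7 -1.2 -0.6] 2.6
212 [ 6.  -1.  -0.6] 4.6
210 [10.4 -0.5 -0.5] 6.6
208 [14.7  0.  -0.5] 8.6
206 [19.   0.8 -0.5] 10.6
204 [23.3  1.7 -0.5] 12.6
202 [27.5  2.7 -0.5] 14.6
200 [31.7  3.9 -0.5] 16.6
198 [35.9  5.2 -0.5] 18.6
196 [40.   6.6 -0.5] 20.6
194 [44.   8.2 -0.5] 22.6
192 [48.  10.  -0.5] 24.6
190 [52.  11.9 -0.5] 26.6
```

```bash
python3 -m pendant '[[[3,-1,0],2],[[7,-1,0],5],[[11,-0.5,0],7],[[15,0,0],9],[[19,1,0],11],[[23,1.7,0],12.6],[[27.5,2.7,0],14.6],[[31.7,3.9,0],16.6],[[35.9,5.2,0],18.6],[[40,6.6,0],20.6]]'
python3 - <<'E'
from plan import *
show([198,196,194,192,190,188,186,184,182,180,178,176,174],r=.125)
E
```

```text
time: 4.1
tool_pos: [0.4324, 0.0393, 0.0685]
tool_rot: [3.141, -0.001, 1.849]
contact_force: [0.9, -0.9, -1.1]
opening: 0.0006
t 4.1 pos [0.4324 0.0393 0.0685] ang 195.8 r 0.1244 psi 105.9 F [ 0.86 -0.86 -1.12] open 0.0006
198 [-4.8 -0.5  0.5] -2.1
196 [-0.4 -0.6  0.5] -0.1
194 [ 4.  -0.5  0.5] 1.9
192 [ 8.3 -0.3  0.5] 3.9
190 [12.7  0.1  0.5] 5.9
188 [17.   0.6  0.5] 7.9
186 [21.3  1.3  0.5] 9.9
184 [25.6  2.1  0.5] 11.9
182 [29.8  3.1  0.5] 13.9
180 [34.1  4.2  0.5] 15.9
178 [38.2  5.5  0.5] 17.9
176 [42.4  6.9  0.5] 19.9
174 [46.4  8.5  0.5] 21.9
```

```bash
python3 -m pendant '[[[4,-0.5,0],1.9],[[8.3,-0.3,0],3.9],[[12.7,0.1,0],5.9],[[17,0.6,0],7.9],[[21.3,1.3,0],9.9],[[25.6,2.1,0],11.9],[[29.8,3.1,0],13.9],[[34.1,4.2,0],15.9],[[38.2,5.5,0],17.9],[[42.4,6.9,0],19.9]]'
python3 - <<'E'
from plan import *
show([176,174,172,166,160,156])
im=robot.read_camera("wrist");cv2.imwrite("pics/wr2.png",im[:,:,::-1])
im=robot.read_camera("side");cv2.imwrite("pics/s2.png",cv2.resize(im[120:260,180:340,::-1],(800,700),interpolation=cv2.INTER_CUBIC))
E
```

```text
time: 4.93
tool_pos: [0.4279, 0.0825, 0.0695]
tool_rot: [3.139, -0.001, 1.501]
contact_force: [0.7, -0.6, -0.6]
opening: 0.0004
t 4.93 pos [0.4279 0.0825 0.0695] ang 175.7 r 0.1246 psi 86.0 F [ 0.74 -0.58 -0.55] open 0.0004
176 [-0.6  0.6  1.5] -0.0
174 [3.7 0.7 1.5] 2.0
172 [8.  0.9 1.5] 4.0
166 [20.9  2.5  1.5] 10.0
160 [33.5  5.4  1.6] 16.0
156 [41.8  8.   1.6] 20.0
```

View pics/wr2.png

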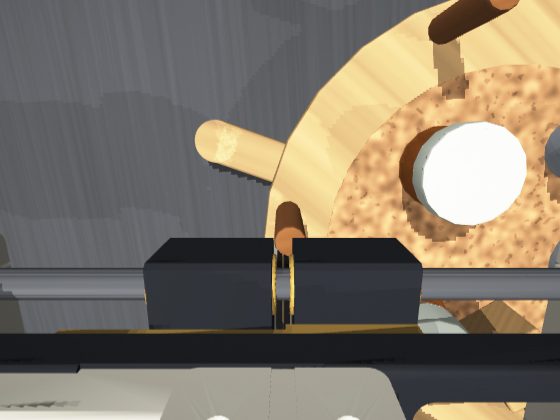

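View pics/s2.png

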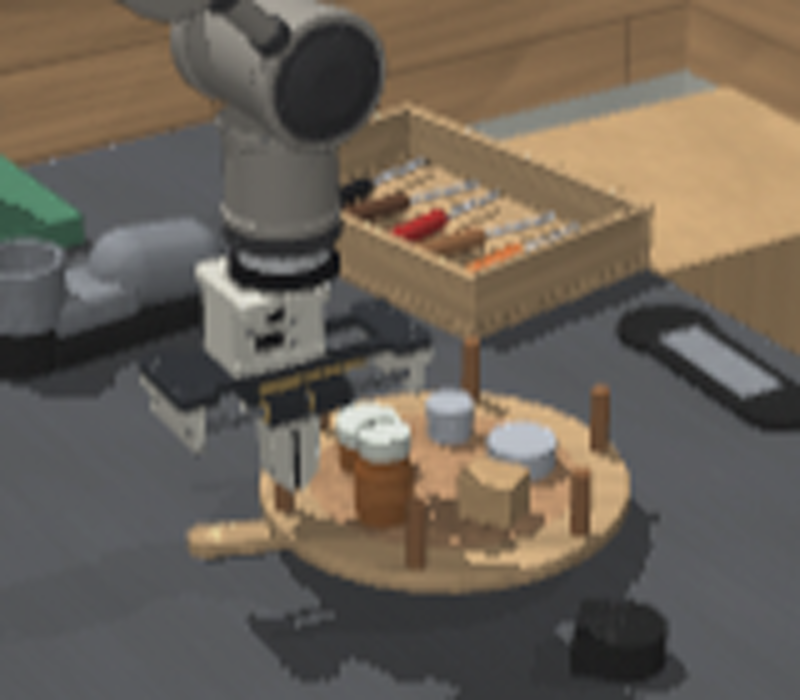

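The disc turns with the fingers: the post sits at (290,225) right against the tips in the wrist view, and the jar is untouched. I carry on.

```bash
python3 -m pendant '[[[3.7,0.5,0.5],2],[[8,0.8,1],4],[[12.3,1.2,1],6],[[16.6,1.8,1],8],[[20.9,2.5,1],10],[[25.1,3.3,1],12],[[29.3,4.3,1],14],[[33.5,5.4,1],16],[[37.7,6.7,1],18],[[41.8,8,1],20]]'
python3 - <<'E'
from plan import *
show([154,152,148,146,144,142,140,138])
E
```

```text
time: 5.87
tool_pos: [0.4386, 0.1241, 0.069]
tool_rot: [3.139, -0.002, 1.154]
contact_force: [0.5, -1.6, -0.2]
opening: 0.0002
t 5.87 pos [0.4386 0.1241 0.069 ] ang 155.8 r 0.1243 psi 66.1 F [ 0.47 -1.6  -0.21] open 0.0002
154 [4.  0.4 1. ] 2.1
152 [8.3 0.7 1. ] 4.1
148 [16.9  1.6  1. ] 8.1
146 [21.2  2.3  1. ] 10.1
144 [25.4  3.1  1.1] 12.1
142 [29.6  4.1  1.1] 14.1
140 [33.8  5.2  1.1] 16.1
138 [38.   6.5  1.1] 18.1
```

```bash
python3 -m pendant '[[[4,0.4,0.5],2],[[8.3,0.7,1],4],[[12.6,1.1,1],6],[[16.9,1.6,1],8],[[21.2,2.3,1],10],[[25.4,3.1,1],12],[[29.6,4.1,1],14],[[32,4.7,1],15.2],[[33.8,5.2,1],16],[[33.8,5.2,1],16]]'
python3 - <<'E'
from plan import *
show([138,136,134])
for n in("wrist","side","top"):
  im=robot.read_camera(n);cv2.imwrite(f"pics/{n}3.png",im[:,:,::-1])
im=cv2.imread("pics/top3.png");cv2.imwrite("pics/top3c.png",cv2.resize(im[130:310,170:350],(600,600),interpolation=cv2.INTER_CUBIC))
im=cv2.imread("pics/side3.png");cv2.imwrite("pics/side3c.png",cv2.resize(im[120:260,180:340],(800,600),interpolation=cv2.INTER_CUBIC))
E
```

```text
time: 6.7
tool_pos: [0.4573, 0.1531, 0.0684]
tool_rot: [3.139, -0.004, 0.875]
contact_force: [-0.1, 0.7, -0.7]
opening: 0.0006
t 6.7 pos [0.4573 0.1531 0.0684] ang 139.9 r 0.124 psi 50.1 F [-0.14  0.69 -0.65] open 0.0006
138 [4.  0.1 0.4] 2.1
136 [8.3 0.3 0.4] 4.1
134 [12.6  0.7  0.4] 6.1
```

View pics/top3c.png

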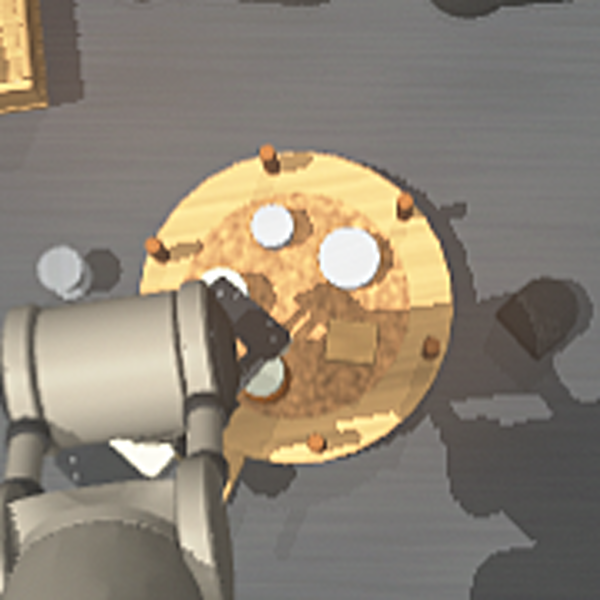

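View pics/wrist3.png

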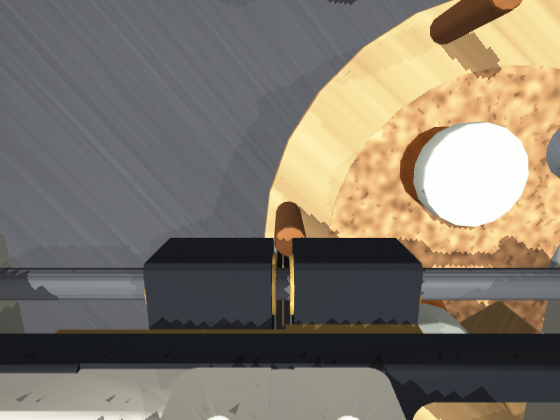

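View pics/side3c.png

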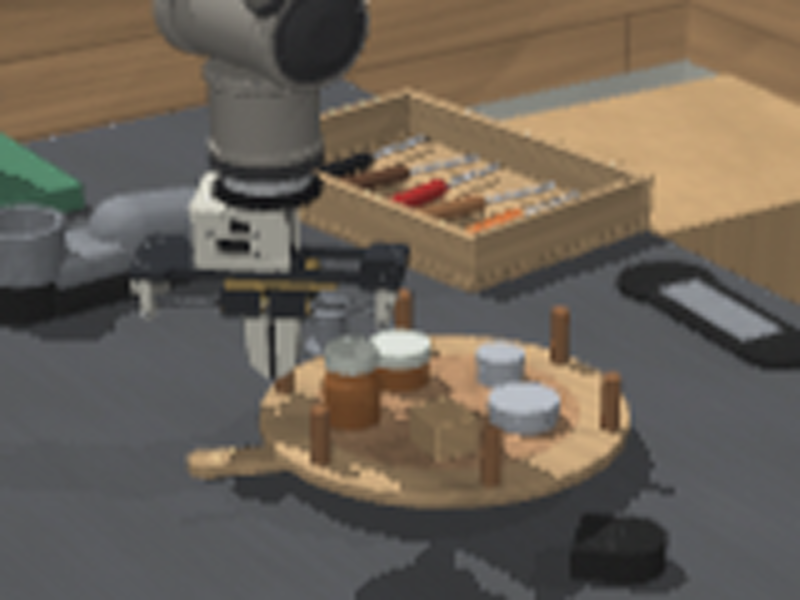

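```bash
cat >> plan.py <<'E'
def pol(c,n,p,z,crop=True):
    if crop: p=np.array(p)*0.3+[169.65,129.65]
    r=ray(c,p,z)[:2]; d=r-A; print(n,r.round(4),"r",np.hypot(*d).round(4),"ang",np.degrees(np.arctan2(d[1],d[0])).round(1)%360)
E
python3 - <<'E'
from plan import *
c=robot.calibration("top")
for p in [(268,152),(404,200),(430,342),(316,440),(152,242)]: pol(c,"post",p,.091)
pol(c,"jar",(266,376),.11); pol(c,"wide",(350,258),.062);pol(c,"small",(272,226),.068)
E
```

```text
post [0.6717 0.0954] r 0.1217 ang 10.5
post [ 0.632  -0.0182] r 0.1214 ang 311.2
post [ 0.5143 -0.0406] r 0.1199 ang 251.6
post [0.4338 0.0501] r 0.1205 ang 191.1
post [0.5941 0.1892] r 0.1233 ang 70.1
jar [0.4827 0.09  ] r 0.0714 ang 166.4
wide [0.5883 0.0264] r 0.0591 ang 307.7
small [0.6137 0.0924] r 0.0645 ang 17.3
```

Posts have moved to about 10.9° (mod 60), so the disc has turned roughly 64.5°. About 4.5° or more remains. I push 3.5° further, then back off for a clear look.

```bash
python3 -m pendant '[[[2,0,0],1],[[4,0.1,0.4],2],[[6,0.2,0.4],3],[[7.3,0.3,0.4],3.6],[[7.3,0.3,0.4],3.6]]'; python3 -m pendant '[[[-5,0,0],0],[[-12,-4,0],0],[[-15,-15,-5],0],[[-15,-35,-15],0],[[-15,-60,-30],0],[[-15,-90,-60],0],[[-15,-120,-90],0],[[-15,-150,-110],0],[[-15,-180,-120],0],[[-15,-200,-120],0]]'; python3 -c "
from plan import *
st()"
```

```text
time: 7.27
tool_pos: [0.4622, 0.1585, 0.0678]
tool_rot: [3.14, -0.003, 0.812]
contact_force: [0.8, -1.3, -0.4]
opening: 0.0008
time: 8.1
tool_pos: [0.3045, 0.2869, 0.1902]
tool_rot: [3.139, -0.008, 0.813]
contact_force: [0.4, 0.9, 0.0]
opening: 0.0002
t 8.1 pos [0.3045 0.2869 0.1902] ang 139.2 r 0.3271 psi 46.6 F [0.41 0.88 0.03] open 0.0002
```

Run:
```python
from plan import *
for n in("wrist","top"):
  im=robot.read_camera(n);cv2.imwrite(f"pics/{n}4.png",im[:,:,::-1])
im=cv2.imread("pics/top4.png");cv2.imwrite("pics/top4c.png",cv2.resize(im[130:310,170:350],(600,600),interpolation=cv2.INTER_CUBIC))
```

```text
(no output)
```

View pics/top4c.png

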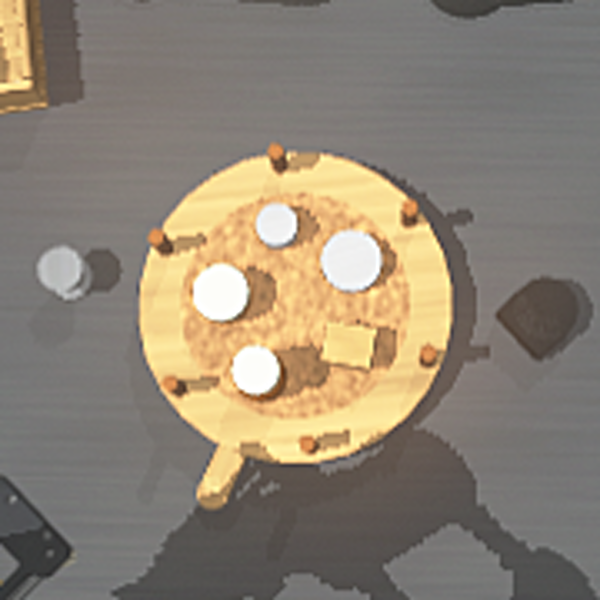

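View pics/wrist4.png

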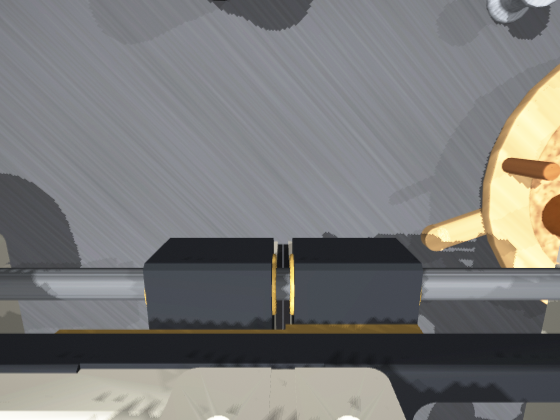

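```bash
cat > seg.py <<'E'
from plan import *
from scipy import ndimage as N
import sys
def seg(fn):
    im=cv2.imread(fn).astype(int); B,G,Rr=im[...,0],im[...,1],im[...,2]; c=robot.calibration("top")
    sub=np.zeros(B.shape,bool); yy,xx=np.mgrid[:420,:560]; sub[(xx-259)**2+(yy-222)**2<49**2]=1
    m=sub&(B>165); lab,n=N.label(m)
    for i in range(1,n+1):
        k=(lab==i).sum()
        if k>60:
            cy,cx=N.center_of_mass(lab==i); print("lid",k,(round(cx,1),round(cy,1)),end=' ')
            for z in (.11,.078,.062): pol(c," z%.3f"%z,(cx,cy),z,False)
E
python3 -c "
from seg import *
seg('pics/top0.png');print();seg('pics/top4.png')
c=robot.calibration('top')
for p in [(277,151),(411,206),(428,349),(307,443),(172,382),(156,234)]: pol(c,'post',p,.091)
"
python3 - <<'E'
import cv2
im=cv2.imread('pics/top4.png')[220:290,215:295];cv2.imwrite('pics/t4z.png',cv2.resize(im,(640,560),interpolation=cv2.INTER_CUBIC))
E
```

```text
lid 261 (np.float64(253.1), np.float64(199.4))  z0.110 [0.5994 0.0834] r 0.0484 ang 12.2
 z0.078 [0.6062 0.0861] r 0.0556 ang 13.4
 z0.062 [0.6095 0.0875] r 0.0592 ang 14.0
lid 134 (np.float64(234.2), np.float64(215.4))  z0.110 [0.5548 0.1329] r 0.0598 ang 87.4
 z0.078 [0.5603 0.1371] r 0.0644 ang 82.7
 z0.062 [0.563  0.1392] r 0.0669 ang 80.6
lid 169 (np.float64(274.6), np.float64(234.7))  z0.110 [0.5043 0.0238] r 0.0687 ang 226.0
 z0.078 [0.5083 0.0248] r 0.0653 ang 227.9
 z0.062 [0.5103 0.0253] r 0.0636 ang 228.9
lid 230 (np.float64(247.3), np.float64(238.0))  z0.110 [0.4945 0.096 ] r 0.0619 ang 158.4
 z0.078 [0.4982 0.0991] r 0.0598 ang 154.3
 z0.062 [0.5001 0.1006] r 0.0588 ang 152.2

lid 127 (np.float64(252.5), np.float64(196.8))  z0.110 [0.6064 0.0853] r 0.0557 ang 12.6
 z0.078 [0.6134 0.0881] r 0.0631 ang 13.7
 z0.062 [0.6169 0.0895] r 0.0668 ang 14.1
lid 268 (np.float64(274.8), np.float64(207.6))  z0.110 [0.5774 0.0244] r 0.055 ang 297.4
 z0.078 [0.5835 0.0254] r 0.0572 ang 303.3
 z0.062 [0.5866 0.0259] r 0.0586 ang 306.1
lid 226 (np.float64(235.6), np.float64(217.2))  z0.110 [0.55   0.1291] r 0.0559 ang 92.1
 z0.078 [0.5553 0.1332] r 0.0601 ang 86.9
 z0.062 [0.558  0.1352] r 0.0623 ang 84.6
lid 166 (np.float64(246.1), np.float64(240.4))  z0.110 [0.488 0.099] r 0.0691 ang 158.1
 z0.078 [0.4915 0.1022] r 0.0672 ang 154.5
 z0.062 [0.4932 0.1038] r 0.0663 ang 152.6
post [0.6726 0.0879] r 0.1214 ang 7.0
post [ 0.627 -0.024] r 0.1227 ang 307.6
post [ 0.5085 -0.039 ] r 0.1204 ang 248.8
post [0.4313 0.0573] r 0.1219 ang 187.5
post [0.4786 0.1679] r 0.1199 ang 127.8
post [0.6009 0.1861] r 0.123 ang 66.6
```

View pics/t4z.png

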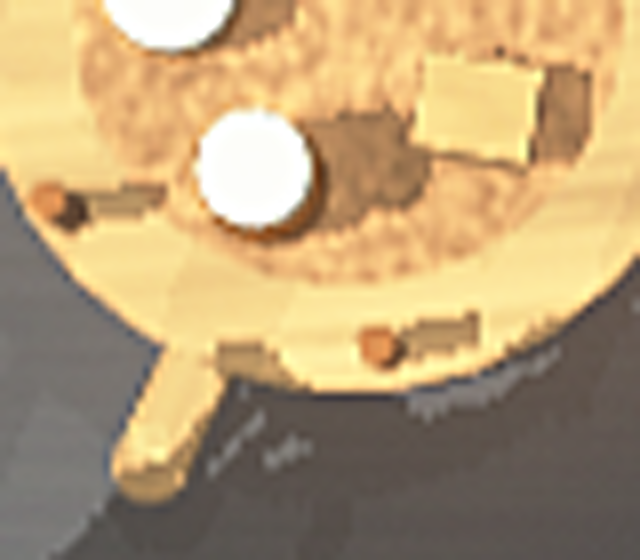

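Clear view: the posts sit at 7.55° (turned ~67.9°), the jar lid at (246.1,240.4) gives about 158.1°, and the tongue about 157°. For an independent, higher-resolution check, I put the wrist camera above the disc looking along the tongue.

```bash
python3 -c "
from plan import *
st();print(shift([.580,.0615,.24],157))"
```

```text
t 8.2 pos [0.3036 0.2865 0.1883] ang 139.4 r 0.3275 psi 46.7 F [ 0.16  0.05 -1.  ] open 0.0009
(array([ 26. , 355.5, -51.2]), -110.3)
```

```bash
python3 -m pendant '[[[0,10,-20],-7],[[3,35,-40],-14],[[5,65,-51],-21],[[8,95,-51],-28],[[10,125,-51],-35],[[13,155,-51],-42],[[15,185,-51],-49],[[17,215,-51],-56],[[20,245,-51],-63],[[22,270,-51],-70]]';  python3 -c "
from plan import *
st();print(shift([.580,.0615,.24],157))"
```

```text
time: 9.03
tool_pos: [0.5159, 0.115, 0.2393]
tool_rot: [3.138, -0.0, 2.042]
contact_force: [0.3, 0.1, -0.7]
opening: 0.0005
t 9.03 pos [0.5159 0.115  0.2393] ang 130.9 r 0.0553 psi 117.0 F [ 0.27  0.15 -0.74] open 0.0005
(array([-76.8,  32.9,  -0.6]), -40.0)
```

```bash
python3 -m pendant '[[[-20,8,0],-7],[[-40,16,0],-14],[[-60,25,0],-21],[[-77,33,0],-28],[[-77,33,0],-35],[[-77,33,0],-40],[[-77,33,0],-40],[[-77,33,0],-40]]';  python3 -c "
from plan import *
st()
im=robot.read_camera('wrist');c=robot.calibration('wrist');cv2.imwrite('pics/wr5.png',im[:,:,::-1])
R,_=cv2.Rodrigues(np.array(c['rvec']));print('cam',-R.T@c['tvec'])
np.save('c5.npy',c,allow_pickle=True)"
```

```text
time: 9.7
tool_pos: [0.5797, 0.0608, 0.2391]
tool_rot: [3.139, 0.001, 2.737]
contact_force: [-0.5, -0.3, 0.4]
opening: 0.0005
t 9.7 pos [0.5797 0.0608 0.2391] ang 335.8 r 0.0303 psi 156.8 F [-0.54 -0.33  0.44] open 0.0005
cam [0.52057322 0.08661212 0.39712944]
```

View pics/wr5.png

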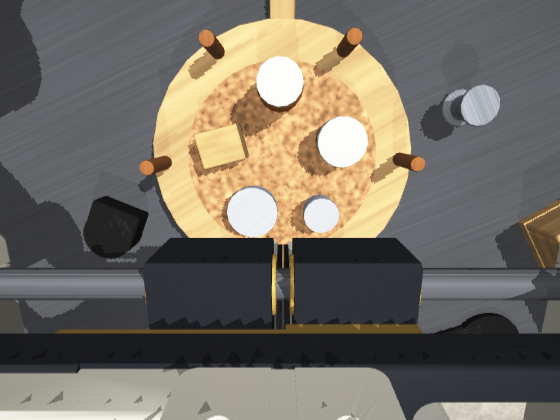

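The jar lid is at about (280,81), the tongue at columns 270-295 and the disc spans columns 153-410, so it is nearly aligned. Now the exact measurement.

```bash
cat > w5.py <<'E'
from plan import *
from scipy import ndimage as N
from scipy.optimize import least_squares
import sys
def go(fn,cn):
    im=cv2.imread(fn).astype(int); c=np.load(cn,allow_pickle=True).item()
    m=(im[...,0]>150); m[200:]=0; lab,n=N.label(m)
    for i in range(1,n+1):
        k=lab==i
        if k.sum()>700:
            e=cv2.fitEllipse(max(cv2.findContours(k.astype(np.uint8),0,1)[0],key=cv2.contourArea)); print("lid",np.round(e[0],1),np.round(e[1],1)); 
            for z in(.11,.078): pol(c,' z%.3f'%z,e[0],z,False)
    # disc edge wood mask
    hsv=cv2.cvtColor(im.astype(np.uint8),cv2.COLOR_BGR2HSV)
    w=((hsv[...,1]>70)&(hsv[...,2]>110)); w=cv2.morphologyEx(w.astype(np.uint8),cv2.MORPH_OPEN,np.ones((5,5)))
    P=[]
    for r in range(60,230,3):
        xs=np.where(w[r,120:440])[0]+120
        P+= [(xs[0],r),(xs[-1]+1,r)]
    # top surface of the disc edge .040
    Q=np.array([ray(c,p,.04)[:2] for p in P])
    f=lambda v:np.hypot(*(Q-v[:2]).T)-v[2]
    s=least_squares(f,[.552,.073,.135],loss='soft_l1',f_scale=.001); print("disc",s.x.round(4))
    T=[]
    for r in range(2,16,2):
        xs=np.where(w[r,250:320])[0]+250
        p=((xs[0]+xs[-1])/2+.5,r); q=ray(c,p,.012)[:2]; T.append(q); 
        print("tongue",p,xs[0],xs[-1],np.degrees(np.arctan2(*(q-s.x[:2])[::-1])).round(2))
    return c,s.x
if __name__=="__main__":
    c,s=go("pics/wr5.png","c5.npy")
    for p in [(207,37),(354.5,36),(146.5,168),(418,163.5)]: pol(c,"post",p,.091,False)
    for a in [s[:2]]:
        j=ray(c,(279.5,81.5),.11)[:2]-a; print("jar about disc fit",np.degrees(np.arctan2(j[1],j[0])),np.hypot(*j))
E
python3 w5.py
```

```text
lid [229.8  66. ] [ 49.5 171.7]
 z0.110 [0.4622 0.0674] r 0.09 ang 183.7
 z0.078 [0.4557 0.0653] r 0.0967 ang 184.7
lid [316.6  44.5] [27.2 44.8]
 z0.110 [0.4747 0.1358] r 0.0995 ang 141.0
 z0.078 [0.4696 0.1413] r 0.107 ang 140.4
lid [279.9  80.3] [47.4 50.5]
 z0.110 [0.4874 0.0994] r 0.0698 ang 158.0
 z0.078 [0.4837 0.1008] r 0.0738 ang 158.0
lid [365.5  76.9] [35.2 44.6]
 z0.110 [0.5119 0.1627] r 0.0981 ang 114.2
 z0.078 [0.5109 0.1712] r 0.1063 ang 112.8
lid [480.1 104.9] [36.  41.6]
 z0.110 [0.5683 0.2407] r 0.1683 ang 84.5
 z0.078 [0.5737 0.2579] r 0.186 ang 83.3
lid [379.2 109.8] [28.2 38.4]
 z0.110 [0.5398 0.1645] r 0.0921 ang 97.7
 z0.078 [0.5419 0.1731] r 0.1004 ang 95.8
lid [342.9 141.3] [49.9 51.3]
 z0.110 [0.5515 0.1286] r 0.0554 ang 90.6
 z0.078 [0.555  0.1332] r 0.0601 ang 87.2
lid [390.8 143.5] [32.1 44.9]
 z0.110 [0.5689 0.1644] r 0.0927 ang 79.6
 z0.078 [0.5743 0.1731] r 0.1023 ang 77.5
disc [0.5524 0.0736 0.1337]
tongue (np.float64(282.5), 2) 270 294 156.62
tongue (np.float64(282.5), 4) 270 294 156.62
tongue (np.float64(282.5), 6) 270 294 156.62
tongue (np.float64(282.5), 8) 270 294 156.62
tongue (np.float64(282.5), 10) 270 294 156.61
tongue (np.float64(282.5), 12) 270 294 156.61
tongue (np.float64(282.5), 14) 270 294 156.61
post [0.431  0.0584] r 0.122 ang 186.9
post [0.478  0.1701] r 0.122 ang 127.4
post [ 0.506  -0.0392] r 0.1215 ang 247.7
post [0.5985 0.1863] r 0.1223 ang 67.7
jar about disc fit 158.62470942797708 0.06899962196433046
```

The jar is at about 158.2-158.6° and the tongue at 156.6°, so about 1.7° remains clockwise. At the last push, the finger at 136.5° put the post at 127.5°, so the finger must end at about 134.8°.

```bash
python3 -c "
from plan import *
st();print(shift(*at(147,.2)))"
```

```text
t 9.75 pos [0.5798 0.061  0.2393] ang 336.2 r 0.0302 psi 156.8 F [ 0.19  0.48 -0.83] open 0.0007
(array([152.5,  21.3,  39. ]), 99.8)
```

```bash
python3 -m pendant '[[[12,2,0],7],[[30,4,0],14],[[50,7,0],21],[[70,10,5],28],[[90,13,10],35],[[110,15,15],42],[[125,18,20],49],[[140,20,30],56],[[150,21,35],63],[[152.5,21.3,39],70]]';  python3 -m pendant '[[[0,0,0],7],[[0,0,0],14],[[0,0,0],21],[[0,0,0],28],[[0,0,0],30],[[0,0,0],30]]'; python3 -c "
from plan import *
st();print(shift(*at(147,.068)))"
```

```text
time: 10.58
tool_pos: [0.4461, 0.1415, 0.1997]
tool_rot: [3.14, -0.002, 1.508]
contact_force: [-0.1, 0.0, -0.2]
opening: 0.0001
time: 11.08
tool_pos: [0.4458, 0.1416, 0.1999]
tool_rot: [3.141, -0.003, 0.981]
contact_force: [-0.3, 0.5, 0.1]
opening: 0.0006
t 11.08 pos [0.4458 0.1416 0.1999] ang 147.3 r 0.1264 psi 56.2 F [-0.33  0.54  0.13] open 0.0006
(array([  0.3,   2.4, 131.9]), -0.8)
```

```bash
python3 -m pendant '[[[0,0,15],0],[[0,1,35],0],[[0,2,55],0],[[0,2,75],0],[[0,2,95],0],[[0,2,110],0],[[0,2,122],0],[[0,2,130],0],[[0,2,132],0],[[0,2,132],0]]'; python3 -c "
from plan import *
show([144,140,138,136.5,135.5,134.8])"
```

```text
time: 11.92
tool_pos: [0.4475, 0.1407, 0.0677]
tool_rot: [-3.141, -0.002, 0.981]
contact_force: [0.1, -0.1, -0.3]
opening: 0.0004
t 11.92 pos [0.4475 0.1407 0.0677] ang 147.2 r 0.1245 psi 56.2 F [ 0.14 -0.15 -0.3 ] open 0.0004
144 [ 6.9  0.6 -0.3] 2.2
140 [15.5  1.2 -0.3] 6.2
138 [19.8  1.8 -0.2] 8.2
136.5 [23.   2.3 -0.2] 9.7
135.5 [25.1  2.6 -0.2] 10.7
134.8 [26.6  2.9 -0.2] 11.4
```

```bash
python3 -m pendant '[[[4,0.3,0],2],[[8,0.7,0],3.5],[[12,1,0],5],[[16,1.3,0],6.5],[[19,1.7,0],8],[[21.5,2,0],9],[[23.5,2.4,0],10],[[25.2,2.6,0],11],[[26.6,2.9,0],11.4],[[26.6,2.9,0],11.4]]'; python3 -c "
from plan import *
show([134.8])"
```

```text
time: 12.75
tool_pos: [0.4649, 0.1613, 0.0679]
tool_rot: [-3.141, -0.003, 0.782]
contact_force: [-0.3, 0.0, -0.3]
opening: 0.0001
t 12.75 pos [0.4649 0.1613 0.0679] ang 134.7 r 0.124 psi 44.8 F [-0.31  0.04 -0.27] open 0.0001
134.8 [-0.2 -0.  -0.1] 0.0
```

Now I back off, leaving the post tangentially first, and go back to the same viewing pose.

```bash
python3 -m pendant '[[[-5,0,0],0],[[-14,0,0],0],[[-18,0,-8],0],[[-18,0,-25],0],[[-18,0,-50],0],[[-18,0,-80],0],[[-18,0,-110],0],[[-18,0,-140],0],[[-18,0,-165],0],[[-18,0,-172],0]]';  python3 -c "
from plan import *
st();print(shift([.5797,.0608,.2391],156.8))"
```

```text
time: 13.58
tool_pos: [0.453, 0.1481, 0.2445]
tool_rot: [3.138, -0.009, 0.782]
contact_force: [0.5, -0.4, 0.4]
opening: 0.0001
t 13.58 pos [0.453  0.1481 0.2445] ang 142.9 r 0.1242 psi 44.8 F [ 0.54 -0.4   0.36] open 0.0001
(array([ 28.3, 151.2,   6.2]), -112.0)
```

```bash
python3 -m pendant '[[[3,10,0],-7],[[6,30,0],-14],[[9,50,0],-21],[[12,70,0],-28],[[15,90,0],-35],[[18,110,0],-42],[[22,130,2],-49],[[25,145,4],-56],[[28,151,6],-63],[[28,151,6],-70]]';  python3 -m pendant '[[[0,0,0],-7],[[0,0,0],-14],[[0,0,0],-21],[[0,0,0],-28],[[0,0,0],-35],[[0,0,0],-42],[[0,0,0],-42],[[0,0,0],-42]]'
python3 - <<'E'
from plan import *
st()
im=robot.read_camera('wrist');c=robot.calibration('wrist');cv2.imwrite('pics/wr6.png',im[:,:,::-1])
np.save('c6.npy',c,allow_pickle=True)
import w5
w5.go('pics/wr6.png','c6.npy')
E
```

```text
time: 14.42
tool_pos: [0.5796, 0.0594, 0.2378]
tool_rot: [3.134, 0.0, 2.008]
contact_force: [-0.8, -0.4, -0.7]
opening: 0.0003
time: 15.08
tool_pos: [0.579, 0.0591, 0.2374]
tool_rot: [3.137, 0.004, 2.737]
contact_force: [1.7, -0.1, 0.5]
opening: 0.0006
t 15.08 pos [0.579  0.0591 0.2374] ang 332.4 r 0.0304 psi 156.8 F [ 1.71 -0.08  0.48] open 0.0006
lid [233.3  63.5] [ 50.2 173.2]
 z0.110 [0.4619 0.0691] r 0.0903 ang 182.6
 z0.078 [0.4554 0.0673] r 0.0968 ang 183.5
lid [321.8  45.2] [28.2 45. ]
 z0.110 [0.4768 0.1373] r 0.0989 ang 139.6
 z0.078 [0.472  0.1432] r 0.1064 ang 138.9
lid [284.6  79.5] [47.5 50.8]
 z0.110 [0.4883 0.1012] r 0.0696 ang 156.3
 z0.078 [0.4849 0.103 ] r 0.0736 ang 156.1
lid [369.6  79.4] [34.9 45.9]
 z0.110 [0.5147 0.1628] r 0.0972 ang 112.7
 z0.078 [0.5141 0.1716] r 0.1055 ang 111.1
lid [482.6 104.3] [36.  41.8]
 z0.110 [0.5681 0.2401] r 0.1676 ang 84.5
 z0.078 [0.5736 0.2575] r 0.1856 ang 83.3
lid [345.3 142.9] [49.9 51.5]
 z0.110 [0.5531 0.1279] r 0.0548 ang 88.9
 z0.078 [0.5569 0.1328] r 0.0598 ang 85.4
lid [393.1 146.4] [31.9 47.9]
 z0.110 [0.5713 0.1632] r 0.0921 ang 77.9
 z0.078 [0.5771 0.1721] r 0.102 ang 75.8
disc [0.5524 0.0734 0.1337]
tongue (np.float64(284.0), 2) 271 296 156.55
tongue (np.float64(284.0), 4) 271 296 156.55
tongue (np.float64(283.5), 6) 271 295 156.74
tongue (np.float64(283.5), 8) 271 295 156.74
tongue (np.float64(283.5), 10) 271 295 156.74
tongue (np.float64(283.5), 12) 271 295 156.74
tongue (np.float64(283.5), 14) 271 295 156.73
```

View pics/wr6.png

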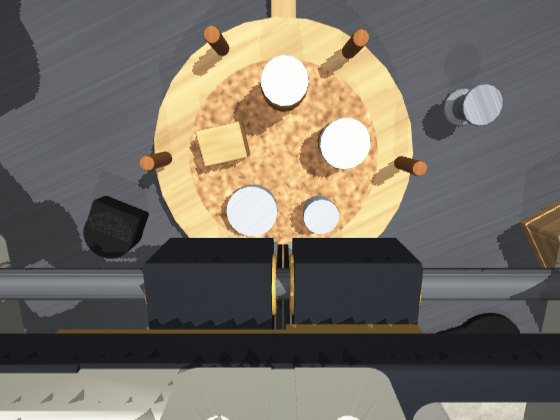

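The jar lid at (284.6,79.5) now lines up with the tongue at column 283.7 (156.3° against about 156.7°). Everything is upright and the arm is clear, so I hand in.

```bash
python3 -c "
from cell import robot
print(robot.hand_in())"
```

```text
the job is handed in; nothing more can be done
None
```

The glue jar now stands at the front, in line with the pointer tongue, and I handed the job in at about 15 s of the 51 s allowed.

I pushed one rim post clockwise with the closed fingertips at about 0.05 m/s, turning the carousel about 69.5° in all. After most of the turn I backed off, measured from above, made one last small nudge, and backed off again.

- **Alignment:** in the last wrist picture the jar is at about 156.3° and the tongue at about 156.7°. That is within measuring error, which is about 1° because the calibration is only good to about 2 mm.
- **Other things:** all five items stand upright on the disc. The spool and heel block have not moved. I did not look at the hammer or shoe again, but the arm never came near the hammer and passed well above the shoe's height.
- **Contact:** forces on the tool stayed under about 2 N wherever I read them, and the gripper was clear of everything at the end.
- **Disagreements:** one quick reading partway through put the jar about 5° off. The gripper partly hid it then, and the clear pictures afterwards did not agree with it, so I ignored it. The jar also measured 69 mm from the axis instead of the stated 64 mm, both before and after the turn.

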